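Turn a tray of petri dishes over between two trays

ROBOT

A 7-joint arm with a two-finger parallel gripper is mounted at the origin on a cart in front of the work surface, level with it; the furniture and walls round the work are solid. World frame = base frame: x ahead of the robot, y to its left, z up, the work surface at z = 0. Lengths are in m, angles in rad, forces in N, time in s.
With the tool pointing down it reaches from about 0.425 to 0.875 m from the base axis. Payload 4.7 kg.
Tool frame: the origin (TCP) lies midway between the tips of the shut fingers; the grasp point (between the pads) lies ctrl.grasp_offset behind it (ctrl.grasp_offset is the distance from the TCP to the grasp point, in m); z points along the fingers, y is the line along which they close (so a half turn about z gives the same grasp; the last joint's range is limited). The gripper opens to 87 mm and grips with 3 to 60 N. Pads are 19 mm wide; open, the fingers measure 117 mm over their backs; the gripper's body (75 mm by 190 mm) begins 51 mm behind the grasp point.
Start: joints at [-1.184, 0.321, -0.07, 1.45, 0.023, 1.371, -0.057], TCP at [0.237, 0.605, 0.19] pointing down, gripper open.
Joint ranges: [-2.86, 2.86], [-0.3, 2.09], [-1.38, 1.24], [0.06, 2.45], [-1.56, 4.7], [0.09, 2.05], [-2.69, 2.69]. Speed limits (rad/s): [2.57, 2.57, 3.14, 3.14, 3.14, 3.14, 3.14].

INTERFACE

Orientations are given as a rotation vector (axis times angle).
In Python, from bench import ctrl gives the robot as it stands. The module is installed in compiled form; this text tells all that it offers.
- The arm moves only by the tool jog_arm, never from a script. Its argument "moves" is one flat list of numbers, 7 for each row, row after row: the shift along the tool's x, y, z in units of 30 cm (1.0 is 30 cm), then the turn, a rotation vector about the tool's x, y, z in units of 60 degrees (1.0 is 60 degrees), then the gripper's target within -1 to 1 (fully open at 1, half-way at 0, shut at -1). In form: [x, y, z, wx, wy, wz, fingers, x, y, z, wx, wy, wz, fingers, ...]. A call has exactly 8 rows; each row is the pose to reach, as a shift and turn from the pose commanded when the call began, along the tool's axes at that moment; what a row does not reach only later rows make up. A row lasts 1/8 s, in which the tool goes at most 62.5 mm and 10.7 degrees, less where a joint would pass 70% of its speed; a pose out of reach is approached as far as the arm can. A call with a number of a shift or a turn outside -1 to 1 is refused whole. A call with a gripper value outside its range is refused whole. The fingers move at their own pace and stop on an object; "newtons" is the grip in N (left out, the last holds). Time passes only in rows, so rows that repeat a pose let the fingers close, or fill a call up. It gives the time, the measured TCP pose, the force, the opening and the grip force at its end, in the units of the state.
- ctrl.get_state(): the state, without advancing time (a new reading comes with each control period).
- ctrl.get_image(name): name is "scene" or "top"; returns a dict with "pixels" (420x560x3 uint8, red, green, blue), "fx", "fy", "cx", "cy" (pixels), "xyz" and "rotation" of the camera in the world. Camera axes: x right, y up, looking along -z (the intrinsics and any distortion apply to the point x, -y, -z); pixel columns grow to the right and rows downward; lengths in m; the calibration is good to about 2 mm. A picture is of the moment at which its call begins. There is no depth.
- ctrl.close_job(): hands the job in; it is judged then, once.
The state is a dict: "time": time; "joint_positions": joint angles; "qd": joint speeds; "joint_torque": joint torques, N m; "position": TCP position; "tool_rot": TCP orientation; "ft_force": force on the tool from outside, world axes, zero at the start; "torque": the same for the moment, N m; "grip_width": opening from 0.0 (shut) to 1.0 (fully open); "grip_force": force on a finger pad.
Only numpy, scipy, OpenCV 4.12 (cv2) and the standard library are available. Lean on these libraries where they do the work, as an engineer would, in place of code of your own. Each camera call takes 0.05 s, during which the arm holds its last target. There are 200 camera calls.

TASK

The two petri dishes in the left tray must be turned upside down without being touched. Take the empty tray from the right rest and cap the loaded tray with it where it leans, rim to rim with the grip tabs together, then take hold of both trays together and turn them over onto the right rest, so that the empty tray ends underneath, seated in the rest, holding the inverted dishes with the other tray still on top as a lid. Leave the pair resting there and the other things on the desk where they are.

Things in the scene. Friction and masses are not known exactly. Their poses are not given: they have to be found in the camera images.
- tray_loaded: Grey tray with the dishes, leaning on the left rest; 206 (x) x 106 (y) x 24 mm (z), about 0.12 kg: 8 mm floor plate, 16 mm high walls 4 mm thick and a cross wall at x=0, making 2 pockets. Grip tab: the floor plate goes on past one long wall, y=53 to 81 mm, x=+-30, z=0 to 8 mm. Origin: centre of the bottom's outer face (tab not counted); +y to the tab (uphill), +z out of the open side.
- tray_empty: Identical tray, empty, leaning on the right rest, tab uphill, open side outward and up; same origin and axes as tray_loaded. When it caps that tray its origin is at (0, 0, 48 mm) in tray_loaded's frame, y axes alike, x and z axes opposite. The pair is 48 mm thick, with 32 mm between the tabs; gripped across this thickness near the tab side, just below the tabs and over the cross walls, it stays shut.
- rest_left: Fixed grey rest under tray_loaded. Base plate 160 x 150 x 6 mm; two back rails 16 mm wide at x=+-64 mm (112 mm clear between them for a finger behind the tray) slope up to +y at 55 degrees from level; two ledges square to them carry the tray's lower long wall and reach 66 mm out. Rails and ledges meet at y=0, z=28 mm. Origin: centre of the base's underside, z up, x along the tray.
- rest_right: The same kind of fixed rest under tray_empty, turned about half a turn so that the backs of the two face each other; same sizes and frame. A tray seated on it has its origin at (0, 30.4, 71.4) mm in this frame, its x along this x, its y up the slope (55 degrees from level), its z to -y and up. The rails end 90 mm up the slope from the corner, so the upper edge and tab stand free.
- rest_right_seat (a point): The point of rest_right where the origin of a seated tray lies: centre of the back plane, 53 mm up the slope from the corner of rails and ledges; axes as rest_right.
- dish_1: Closed clear petri dish, 92 mm across, 16 mm thick, 22 g, loose in one pocket of tray_loaded. Origin: centre of its underside; z out of its top, at the start along tray_loaded's z.
- dish_2: The same kind of dish in the other pocket, same origin and axes.
- timer: Bystander: white bench timer 62 x 66 x 19 mm lying between the rests; origin under its centre.
- marker: Bystander: blue marker pen, 124 mm long and 10 mm thick, lying between the rests; origin under its centre.
- tape_roll: Bystander: roll of green tape lying flat on the right, 98 mm across, 19 mm high; origin under its centre.
- bottle: Bystander: small white bottle on the left, 42 mm wide and 92 mm high; origin under its centre.

How it is judged:
By the outcome, as a careful person would: the job done as asked, in the order asked, and still so for the second after the job is handed in, with the robot touching nothing.
It also fails if it takes over 51 s, if anything falls off the work surface, if the arm or the gripper's body presses on something with over 40 N, if the wrist force passes 120 N, or if a joint passes its speed limit or range.

## Working session

There is one attempt and no reset: what is moved stays moved. The work goes in short steps, Python scripts to look and compute and a tool call to move; the robot and the scene stay as the last step left them, time stands still between calls to the robot, and variables do not carry over. Pictures are saved under pics/ and viewed, at most 10 in all, crops included, and the job is handed in when it is done.

Besides the shell and the picture viewer there is one more tool, called after "Call:" as name(argument=value, ...) on one line, values as JSON. jog_arm: Moves the arm, as the interface text tells. Its arguments: {"type":"object","properties":{"moves":{"type":"array"},"newtons":{"type":"number"}},"required":["moves"]}

```bash
mkdir -p pics; ls; python3 - <<'E'
from bench import ctrl
import cv2
s=ctrl.get_state(); print(s, ctrl.grasp_offset)
for n in("scene","top"):
    i=ctrl.get_image(n); cv2.imwrite(f"pics/{n}0.png",i["pixels"][:,:,::-1]); print({k:v for k,v in i.items() if k!="pixels"})
E
```

```text
pics
{'time': 0.0, 'joint_positions': array([-1.18391174,  0.32180106, -0.07010659,  1.45166237,  0.02257208,
        1.37078397, -0.0569103 ]), 'qd': array([-4.69521205e-04,  4.65055739e-04,  7.28147703e-05,  1.24725735e-03,
        1.38488225e-03,  8.60322647e-04, -3.00290444e-04]), 'joint_torque': array([-6.13786688e-05, -4.91290069e+01, -4.03837077e-01, -3.12521124e+01,
       -6.36851834e-02,  4.37316787e-02,  1.98548432e-04]), 'position': array([0.23654235, 0.60478219, 0.18898231]), 'tool_rot': array([-5.82076798e-01, -3.08690778e+00,  2.89958918e-03]), 'ft_force': array([ 0.06475614, -0.09219276,  0.10907142]), 'torque': array([ 0.02175141, -0.01735512, -0.02136257]), 'grip_force': 0.0, 'grip_width': 0.9944497827396178} 0.0187
{'fx': 488.63656858662483, 'fy': 488.63656858662483, 'cx': 282.3605457409436, 'cy': 221.6037691601791, 'xyz': array([-0.0593025 , -0.69244801,  1.01470457]), 'rotation': array([ 0.71739907, -0.25072699, -0.62592316])}
{'fx': 521.6919174509904, 'fy': 521.6919174509904, 'cx': 279.95936176458844, 'cy': 202.25103778211167, 'xyz': array([ 0.23271171, -0.00765625,  1.52152727]), 'rotation': array([ 0.12658937, -0.14178086, -1.54969511])}
```

View pics/scene0.png

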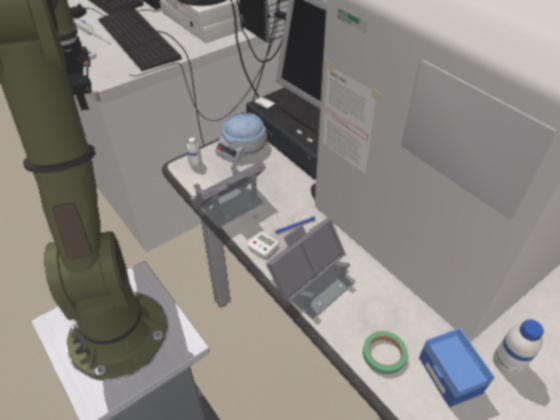

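View pics/top0.png

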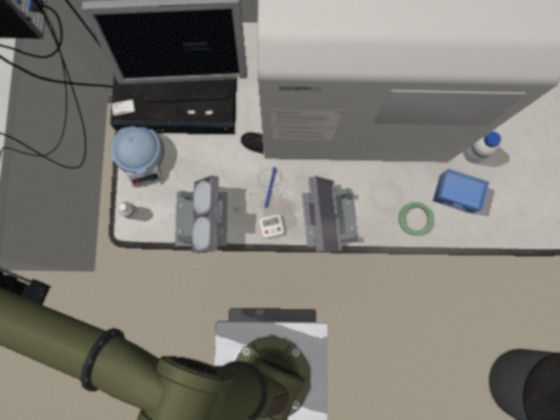

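View crops.

The scene view shows the loaded tray near pixel (230,195) and the empty one near (310,260). In the top view they're at (203,215) and (325,213), with the arm parked to the left. I'll zoom in to find the corners.

```bash
python3 - <<'E'
import cv2
def crop(n,x0,y0,w,h,s,o):
    i=cv2.imread(f"pics/{n}0.png")[y0:y0+h,x0:x0+w]
    i=cv2.resize(i,None,fx=s,fy=s,interpolation=cv2.INTER_CUBIC)
    for k in range(0,w,10): cv2.line(i,(k*s,0),(k*s,12 if k%50==0 else 6),(0,0,255),1); 
    for k in range(0,h,10): cv2.line(i,(0,k*s),(12 if k%50==0 else 6,k*s),(0,0,255),1)
    cv2.imwrite(f"pics/{o}.png",i)
crop("top",170,170,200,90,4,"topc"); crop("scene",190,160,180,150,4,"scenec")
E
```

```text
(no output)
```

View pics/topc.png

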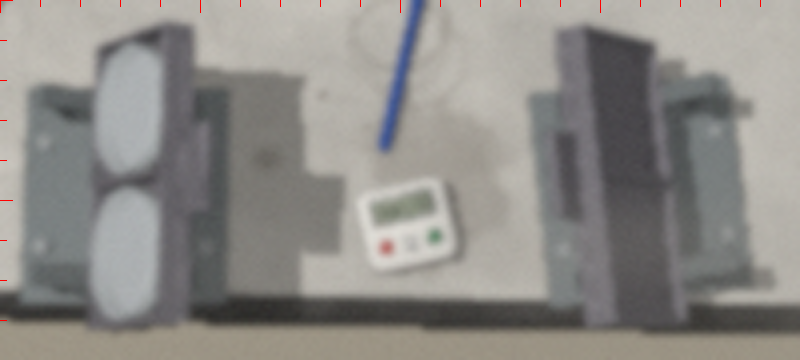

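View pics/scenec.png

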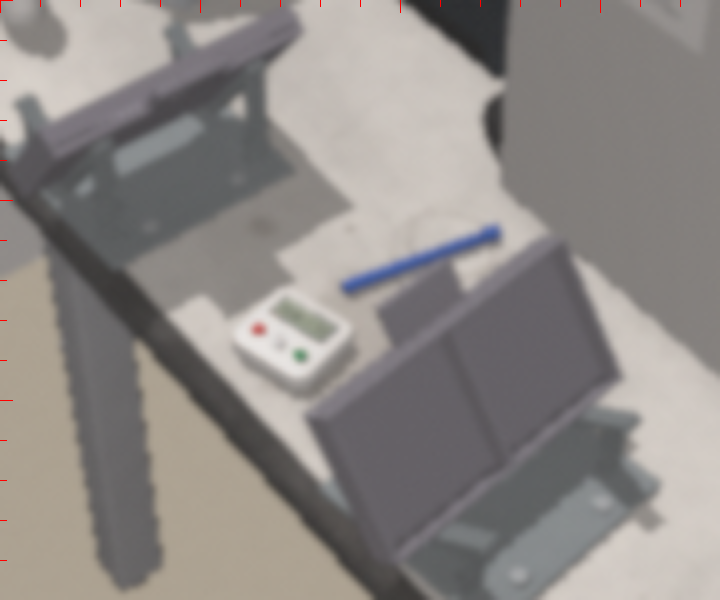

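Top crop: the loaded tray's back edge runs (193,26)–(187,322), and the empty tray's back edge runs (558,30)–(588,326). The tabs face each other across the timer. Scene crop: the empty tray's lower rim runs (621,378)–(390,562). Next I'll cast rays at the known heights.

```bash
cat > h.py <<'E'
import numpy as np, cv2
from scipy.spatial.transform import Rotation as R
C={"scene":dict(f=488.63656858662483,c=(282.3605457409436,221.6037691601791),p=np.array([-0.0593025,-0.69244801,1.01470457]),r=R.from_rotvec([0.71739907,-0.25072699,-0.62592316])),
"top":dict(f=521.6919174509904,c=(279.95936176458844,202.25103778211167),p=np.array([0.23271171,-0.00765625,1.52152727]),r=R.from_rotvec([0.12658937,-0.14178086,-1.54969511]))}
def cast(n,px,z):
    c=C[n]; d=c["r"].apply([(px[0]-c["c"][0])/c["f"],-(px[1]-c["c"][1])/c["f"],-1]); return c["p"]+d*(z-c["p"][2])/d[2]
def proj(n,P):
    c=C[n]; q=c["r"].inv().apply(np.asarray(P)-c["p"]); return np.array([c["c"][0]-c["f"]*q[...,0]/q[...,2],c["c"][1]+c["f"]*q[...,1]/q[...,2]]).T
a=np.deg2rad(55)
def tray(o,th): # th: world heading of uphill direction (rad); columns x,y,z axes
    u=np.array([np.cos(th),np.sin(th),0]);k=np.array([0,0,1.])
    y=u*np.cos(a)+k*np.sin(a); z=-u*np.sin(a)+k*np.cos(a)
    return np.column_stack([np.cross(y,z),y,z]),np.asarray(o)
E
python3 - <<'E'
from h import *
t=lambda c:((c[0]+.5)/4-.5+170,(c[1]+.5)/4-.5+170)
s=lambda c:((c[0]+.5)/4-.5+190,(c[1]+.5)/4-.5+160)
hz=lambda y,z:.0714+y*np.sin(a)+z*np.cos(a)
def seg(n,p,q,y,z,up):
    P,Q=cast(n,p,hz(y,z)),cast(n,q,hz(y,z)); d=(P-Q)[:2]; L=np.hypot(*d)
    th=np.arctan2(d[1],d[0])+up*np.pi/2   # uphill heading
    m=(P+Q)/2; o=m[:2]-np.array([np.cos(th),np.sin(th)])*(y*np.cos(a)-z*np.sin(a))
    print(n,y,z,"len",L.round(4),"th",np.rad2deg(th).round(1),"origin",o.round(4))
print("L")
seg("top",t((193,26)),t((187,322)),.053,0,-1)
seg("top",t((164,24)),t((160,325)),.053,.024,-1)
seg("top",t((96,46)),t((88,327)),-.053,.024,-1)
print("R")
seg("top",t((558,30)),t((588,326)),.053,0,1)
seg("top",t((585,27)),t((613,326)),.053,.024,1)
seg("top",t((655,45)),t((687,325)),-.053,.024,1)
seg("scene",s((621,378)),s((390,562)),-.053,.024,1)
seg("scene",s((565,243)),s((322,420)),.053,.024,1)
for n in("top","scene"):
  im=cv2.imread(f"pics/{n}0.png").astype(int)
  for p in ([(190*0+212,215),(330,215),(222,170+25),(180,215)] if n=="top" else [(300,265),(225,195),(320,290)]): print(n,p,im[p[1],p[0]])
E
```

```text
L
top 0.053 0 len 0.2038 th -89.1 origin [0.4438 0.1817]
top 0.053 0.024 len 0.2052 th -88.5 origin [0.4413 0.1793]
top -0.053 0.024 len 0.203 th -89.1 origin [0.4457 0.1791]
R
top 0.053 0 len 0.2049 th 96.0 origin [ 0.4493 -0.1398]
top 0.053 0.024 len 0.2048 th 95.5 origin [ 0.4464 -0.1368]
top -0.053 0.024 len 0.2038 th 96.3 origin [ 0.4477 -0.1355]
scene -0.053 0.024 len 0.2043 th 95.5 origin [ 0.4473 -0.1305]
scene 0.053 0.024 len 0.2031 th 95.4 origin [ 0.4446 -0.1369]
top (212, 215) [102  98 100]
top (330, 215) [75 73 74]
top (222, 195) [84 82 78]
top (180, 215) [129 127 122]
scene (300, 265) [102  96 100]
scene (225, 195) [135 133 129]
scene (320, 290) [98 97 95]
```

```bash
cat >> h.py <<'E'
OFF=.0187
RT=tray([.447,-.1365,.0714],np.deg2rad(95.7)); LT=tray([.4435,.180,.0714],np.deg2rad(-89.1))
CAP=(LT[0]@np.diag([-1,1,-1]),LT[1]+LT[0]@[0,0,.048])   # empty tray when capping
PL=CAP                                                   # pair on the left, in the empty tray's frame
def tool(T,g): # T pose of the empty tray, g grasp point in it -> tool pose
    M,o=T; Rt=np.column_stack([-M[:,0],-M[:,2],-M[:,1]]); return o+M@np.asarray(g)+OFF*Rt[:,2],Rt
def row(p0,R0,p,Rm):
    return np.r_[R0.T@(np.asarray(p)-p0)/.3, R.from_matrix(R0.T@Rm).as_rotvec()/np.deg2rad(60)].round(4)
def cur():
    from bench import ctrl
    s=ctrl.get_state(); return s["position"],R.from_rotvec(s["tool_rot"]).as_matrix(),s
E
python3 - <<'E'
from h import *
p,Rm,s=cur()
pre,Rp=tool(RT,[0,.166,.004]); print(pre)
print(np.linalg.det(Rp))
w=[(p+[.05,-.2,.15],Rm),(np.array([.40,.20,.36]),Rm)]
for q in w: print(row(p,Rm,*q))
print("2nd call from", row(w[1][0],Rm,pre+[0,0,.05],Rp))
E
```

```text
[ 0.43893412 -0.05569034  0.1943554 ]
1.0000000000000002
[-0.3981 -0.561  -0.499   0.      0.      0.    ]
[-0.9987 -1.0593 -0.5677  0.      0.      0.    ]
2nd call from [-0.4313 -0.7458  0.3868  0.5707 -0.138  -0.4367]
```

Call:
jog_arm(moves=[-0.2, -0.25, -0.4, 0, 0, 0, 1, -0.4, -0.45, -0.5, 0, 0, 0, 1, -0.55, -0.6, -0.55, 0, 0, 0, 1, -0.7, -0.75, -0.57, 0, 0, 0, 1, -0.8, -0.85, -0.57, 0, 0, 0, 1, -0.9, -0.95, -0.57, 0, 0, 0, 1, -0.9, -0.95, -0.57, 0, 0, 0, 1, -0.9, -0.95, -0.57, 0, 0, 0, 1], newtons=30)

```text
time: 1.1
position: [0.387, 0.2367, 0.3623]
tool_rot: [0.596, 3.083, 0.002]
ft_force: [-0.1, 1.0, -0.2]
grip_width: 1.0
grip_force: 0.0
```

```bash
python3 - <<'E'
from h import *
p,Rm,s=cur(); print(s["time"],p,s["joint_positions"].round(2),np.abs(s["qd"]).max())
pre,Rp=tool(RT,[0,.166,.004])
print(row(p,Rm,pre+[0,0,.05],Rp), row(p,Rm,pre,Rp))
E
```

```text
1.1 [0.38697626 0.23674915 0.36233286] [-0.85 -0.14  0.21  1.61  0.03  1.67  0.55] 0.05098532548439327
[-0.5237 -0.8406  0.3925  0.5732 -0.1386 -0.4461] [-0.5234 -0.8409  0.5592  0.5732 -0.1386 -0.4461]
```

Call:
jog_arm(moves=[-0.13, -0.2, 0.05, 0.14, -0.03, -0.11, 1, -0.26, -0.4, 0.1, 0.28, -0.07, -0.22, 1, -0.39, -0.6, 0.2, 0.42, -0.1, -0.33, 1, -0.52, -0.75, 0.3, 0.57, -0.14, -0.446, 1, -0.523, -0.84, 0.4, 0.573, -0.139, -0.446, 1, -0.523, -0.84, 0.48, 0.573, -0.139, -0.446, 1, -0.523, -0.841, 0.559, 0.573, -0.139, -0.446, 1, -0.523, -0.841, 0.559, 0.573, -0.139, -0.446, 1])

```text
time: 2.1
position: [0.4373, -0.0504, 0.1918]
tool_rot: [-0.166, 2.964, -0.939]
ft_force: [-0.4, 0.3, -0.7]
grip_width: 1.0
grip_force: 0.0
```

```bash
python3 - <<'E'
from h import *
from bench import ctrl
p,Rm,s=cur(); print(s["time"],p,s["joint_positions"].round(2),np.abs(s["qd"]).max())
print(row(p,Rm,*tool(RT,[0,.166,.004])),row(p,Rm,*tool(RT,[0,.076,.004])))
t=ctrl.get_image("top")["pixels"][150:270,160:400,::-1]; c=ctrl.get_image("scene")["pixels"][120:320,170:390,::-1]
t=cv2.resize(t,None,fx=2.5,fy=2.5); c=cv2.resize(c,None,fx=2.,fy=1.5); c=cv2.resize(c,(600,300)); cv2.imwrite("pics/p1.png",np.vstack([t,c]))
E
```

```text
2.1 [ 0.43730418 -0.05038631  0.19179986] [-0.77 -0.06  0.29  2.02  0.59  1.46  1.05] 0.054274004129497185
[-0.0034 -0.0198  0.0035 -0.002   0.0013  0.0112] [-0.003  -0.0191  0.3035 -0.002   0.0013  0.0112]
```

View pics/p1.png

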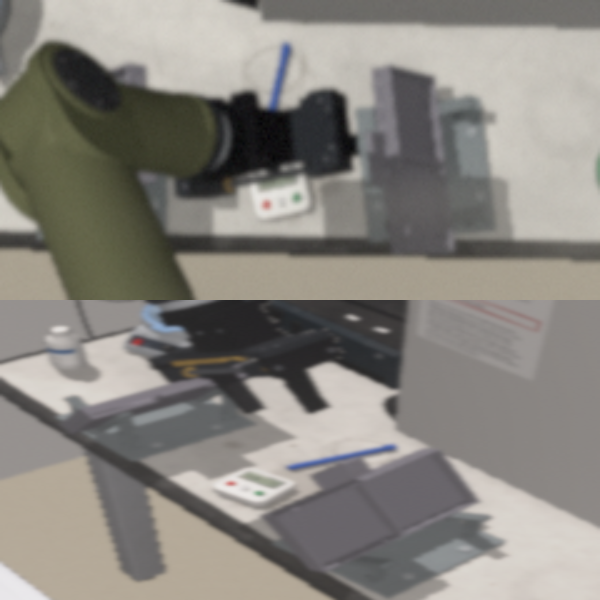

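The picture shows the gripper up-slope of the empty tray's tab and lined up with it, with the desk items undisturbed. I'll move in along the tool axis.

Call:
jog_arm(moves=[0, 0, 0.05, 0, 0, 0, 1, 0, 0, 0.1, 0, 0, 0, 1, 0, 0, 0.15, 0, 0, 0, 1, 0, 0, 0.2, 0, 0, 0, 1, 0, 0, 0.25, 0, 0, 0, 1, 0, 0, 0.25, 0, 0, 0, 1, 0, 0, 0.25, 0, 0, 0, 1, 0, 0, 0.25, 0, 0, 0, 1])

```text
time: 3.2
position: [0.4437, -0.0929, 0.1324]
tool_rot: [-0.163, 2.961, -0.934]
ft_force: [0.0, 0.9, -0.1]
grip_width: 0.999
grip_force: 0.0
```

```bash
python3 - <<'E'
from h import *
from bench import ctrl
p,Rm,s=cur(); print(s["time"],p,s["joint_positions"].round(2),np.abs(s["qd"]).max(),s["ft_force"])
print(row(p,Rm,*tool(RT,[0,.076,.004])))
t=ctrl.get_image("top")["pixels"][180:240,280:380,::-1]; c=ctrl.get_image("scene")["pixels"][200:310,230:370,::-1]
cv2.imwrite("pics/p2.png",np.vstack([cv2.resize(t,None,fx=5,fy=5)[:300,:500],cv2.resize(c,None,fx=2.7,fy=2.7)[:,:378] if 0 else cv2.resize(c[:84],None,fx=500/140,fy=500/140)[:300]]))
E
```

```text
3.2 [ 0.4437256  -0.09285518  0.13235327] [-0.72 -0.02  0.35  2.12  0.62  1.29  1.05] 0.0026892048999553387 [ 0.03406637  0.90321254 -0.11463098]
[ 0.004  -0.0162  0.0591 -0.0004  0.0049  0.0084]
```

View pics/p2.png

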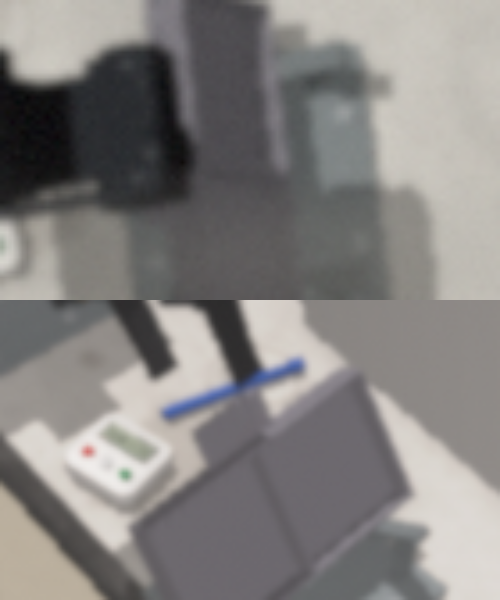

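```bash
python3 - <<'E'
from h import *
p,Rm,s=cur()
f=lambda P:((proj("scene",P)-[230,200])*3.571+[0,300]).round(0)
print("tcp",f(p),"tips",f(p+.0435*Rm[:,1]),f(p-.0435*Rm[:,1]),"grasp",f(p-OFF*Rm[:,2]))
for x in(-.03,.03):
  for z in(0,.008): print("tab",x,z,f(RT[1]+RT[0]@[x,.081,z]),f(RT[1]+RT[0]@[x,.053,z]))
print("rim",f(RT[1]+RT[0]@[.103,.053,.024]),f(RT[1]+RT[0]@[-.103,.053,.024]),f(RT[1]+RT[0]@[.103,-.053,.024]))
g=lambda P:((proj("top",P)-[280,180])*5).round(0)
print("top tips",g(p+.0435*Rm[:,1]),g(p-.0435*Rm[:,1]))
E
```

```text
tcp [225. 415.] tips [188. 411.] [264. 419.] grasp [214. 392.]
tab -0.03 0 [189. 431.] [205. 467.]
tab -0.03 0.008 [196. 432.] [212. 468.]
tab 0.03 0 [253. 386.] [268. 421.]
tab 0.03 0.008 [260. 387.] [275. 422.]
rim [363. 369.] [145. 530.] [416. 498.]
top tips [ 68. 180.] [205. 154.]
```

```bash
python3 - <<'E'
from h import *
p=np.array([0.43730418,-0.05038631,0.19179986]);Rm=R.from_rotvec([-0.166,2.964,-0.939]).as_matrix()
for q in(0,.0187,.03,.04,.07):
  print(q,*[proj("scene",p-q*Rm[:,2]+s*Rm[:,1]).round(1) for s in(.0435,-.0435)])
i0=cv2.imread("pics/p2.png")[300:]; print(i0[60:140:6,160].tolist()); print(i0[60:140:6,240].tolist())
E
```

```text
0 [270.1 205.8] [291.1 206.4]
0.0187 [267.  199.1] [287.9 199.2]
0.03 [265.1 195. ] [286.  194.9]
0.04 [263.4 191.4] [284.3 191. ]
0.07 [258.3 180.3] [279.  179.2]
[[55, 54, 56], [55, 55, 57], [77, 79, 81], [144, 150, 155], [192, 199, 206], [199, 206, 213], [195, 202, 210], [192, 197, 204], [180, 173, 177], [166, 159, 161], [170, 173, 179], [176, 185, 193], [181, 190, 198], [197, 203, 210]]
[[46, 46, 47], [47, 46, 48], [48, 47, 49], [57, 51, 50], [94, 65, 56], [120, 89, 81], [116, 105, 107], [114, 109, 113], [112, 107, 111], [111, 106, 110], [111, 106, 109], [111, 106, 109], [110, 104, 109], [109, 103, 109]]
```

Measured against the TCP, the open fingertips look about 37 mm behind it. I'll half-close the fingers, which is still clear of the tab, to see how the tips move.

Call:
jog_arm(moves=[0, 0, 0, 0, 0, 0, 0.1, 0, 0, 0, 0, 0, 0, 0.1, 0, 0, 0, 0, 0, 0, 0.1, 0, 0, 0, 0, 0, 0, 0.1, 0, 0, 0, 0, 0, 0, 0.1, 0, 0, 0, 0, 0, 0, 0.1, 0, 0, 0, 0, 0, 0, 0.1, 0, 0, 0, 0, 0, 0, 0.1])

```text
time: 4.3
position: [0.4432, -0.0933, 0.132]
tool_rot: [-0.162, 2.962, -0.935]
ft_force: [-0.1, 0.8, 0.3]
grip_width: 0.549
grip_force: 0.0
```

```bash
python3 - <<'E'
from h import *
from bench import ctrl
p,Rm,s=cur(); print(s["time"],p,s["ft_force"],s["grip_width"])
im=ctrl.get_image("scene")["pixels"][150:300,220:360,::-1].copy()
im=cv2.resize(im,None,fx=4,fy=4,interpolation=cv2.INTER_CUBIC)
w=s["grip_width"]*.087/2
for q in(0,.02,.04):
  for sg in(1,-1):
    c=(proj("scene",p-q*Rm[:,2]+sg*w*Rm[:,1])-[220,150])*4; cv2.circle(im,tuple(int(v) for v in c),3,(0,0,255),-1)
cv2.imwrite("pics/p3.png",im)
E
```

```text
4.3 [ 0.44323363 -0.09333469  0.13195177] [-0.0773321   0.81087369  0.29672304] 0.5487528425357091
```

View pics/p3.png

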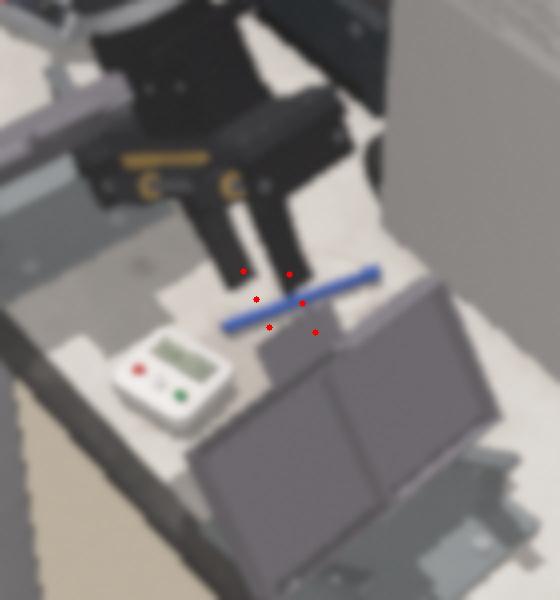

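The picture shows the half-closed tips at crop pixels (240,288) and (297,292), about 30 mm behind the TCP, so the tips advance as the fingers close. I'll measure this numerically from the image instead.

```bash
cat >> h.py <<'E'
def tips():
    from bench import ctrl
    p,Rm,s=cur(); w=s["grip_width"]*.087/2; im=ctrl.get_image("scene")["pixels"].astype(np.float32).max(2)
    q=np.arange(-.03,.08,.001); out=[]
    for sg in(1,-1):
        for d in(.004,.008,.012):
            uv=proj("scene",p-q[:,None]*Rm[:,2]+sg*(w+d)*Rm[:,1]).astype(np.float32)
            v=cv2.remap(im,uv[None,:,0],uv[None,:,1],cv2.INTER_LINEAR)[0]
            out.append((sg,d,round(float(q[np.argmax(v<80)]),3)))
    return out
E
python3 - <<'E'
from h import *
print(tips())
E
```

```text
[(1, 0.004, 0.036), (1, 0.008, 0.034), (1, 0.012, 0.033), (-1, 0.004, 0.035), (-1, 0.008, 0.037), (-1, 0.012, 0.039)]
```

Call:
jog_arm(moves=[0.004, -0.016, 0, 0, 0, 0, 0.1, 0.004, -0.016, 0, 0, 0, 0, -0.1, 0.004, -0.016, 0, 0, 0, 0, -0.3, 0.004, -0.016, 0, 0, 0, 0, -0.54, 0.004, -0.016, 0, 0, 0, 0, -0.54, 0.004, -0.016, 0, 0, 0, 0, -0.54, 0.004, -0.016, 0, 0, 0, 0, -0.54, 0.004, -0.016, 0, 0, 0, 0, -0.54])

```text
time: 5.4
position: [0.4425, -0.0973, 0.1347]
tool_rot: [-0.162, 2.962, -0.935]
ft_force: [0.6, -0.4, 0.2]
grip_width: 0.23
grip_force: 0.0
```

```bash
python3 - <<'E'
from h import *
print(tips()); p,Rm,s=cur(); print(row(p,Rm,*tool(RT,[0,.076,.004])),s["joint_positions"].round(3))
E
```

```text
[(1, 0.004, 0.035), (1, 0.008, 0.034), (1, 0.012, 0.033), (-1, 0.004, 0.036), (-1, 0.008, 0.037), (-1, 0.012, 0.039)]
[-0.0018  0.0003  0.0572 -0.0007  0.0038  0.0083] [-0.718 -0.032  0.349  2.118  0.626  1.294  1.06 ]
```

Call:
jog_arm(moves=[0, 0, 0.03, 0, 0, 0, -0.54, 0, 0, 0.055, 0, 0, 0, -0.54, 0, 0, 0.055, 0, 0, 0, -0.7, 0, 0, 0.055, 0, 0, 0, -0.8, 0, 0, 0.055, 0, 0, 0, -0.9, 0, 0, 0.055, 0, 0, 0, -1, 0, 0, 0.055, 0, 0, 0, -1, 0, 0, 0.055, 0, 0, 0, -1], newtons=10)

```text
time: 6.45
position: [0.4435, -0.1067, 0.1213]
tool_rot: [-0.162, 2.962, -0.935]
ft_force: [-0.4, -0.7, 0.3]
grip_width: 0.007
grip_force: 0.0
```

```bash
python3 - <<'E'
from h import *
print(tips()); p,Rm,s=cur(); print(row(p,Rm,*tool(RT,[0,.076,.004])),s["grip_width"],s["grip_force"])
E
```

```text
[(1, 0.004, 0.031), (1, 0.008, 0.029), (1, 0.012, 0.028), (-1, 0.004, 0.034), (-1, 0.008, 0.036), (-1, 0.012, 0.037)]
[-0.0017  0.0001  0.0023 -0.0006  0.0039  0.0084] 0.004668185562181818 0.0
```

The fingers shut fully without meeting the tab, which confirms the real tips are about 32 mm short of the reported TCP. I'll open, advance and grip.

Call:
jog_arm(moves=[0, 0, 0, 0, 0, 0, -0.3, 0, 0, 0, 0, 0, 0, -0.3, 0, 0, 0, 0, 0, 0, -0.3, 0, 0, 0.02, 0, 0, 0, -0.3, 0, 0, 0.04, 0, 0, 0, -0.3, 0, 0, 0.06, 0, 0, 0, -0.3, 0, 0, 0.08, 0, 0, 0, -0.3, 0, 0, 0.1, 0, 0, 0, -0.3])

```text
time: 7.5
position: [0.4453, -0.1242, 0.0963]
tool_rot: [-0.162, 2.962, -0.935]
ft_force: [0.1, -0.2, 0.5]
grip_width: 0.347
grip_force: 0.0
```

```bash
python3 - <<'E'
from h import *
print(tips()); p,Rm,s=cur(); print(row(p,Rm,*tool(RT,[0,.076,.004])),s["grip_width"],s["ft_force"])
E
```

```text
[(1, 0.004, 0.049), (1, 0.008, 0.047), (1, 0.012, 0.045), (-1, 0.004, 0.031), (-1, 0.008, 0.033), (-1, 0.012, 0.035)]
[-0.0038  0.0006 -0.1016 -0.001   0.0026  0.0083] 0.3451055946018441 [-0.26492335 -0.94345009 -0.50538972]
```

The rear finger is now hidden behind the tab and the front one is in front of it. Closing.

Call:
jog_arm(moves=[0, 0, 0, 0, 0, 0, -0.45, 0, 0, 0, 0, 0, 0, -0.6, 0, 0, 0, 0, 0, 0, -0.75, 0, 0, 0, 0, 0, 0, -1, 0, 0, 0, 0, 0, 0, -1, 0, 0, 0, 0, 0, 0, -1, 0, 0, 0, 0, 0, 0, -1, 0, 0, 0, 0, 0, 0, -1], newtons=30)

```text
time: 8.55
position: [0.4454, -0.1237, 0.0966]
tool_rot: [-0.163, 2.962, -0.935]
ft_force: [-0.0, 1.7, -0.4]
grip_width: 0.086
grip_force: 30.0
```

```bash
python3 - <<'E'
from h import *
p,Rm,s=cur(); print(p,s["tool_rot"],row(p,Rm,*tool(RT,[0,.076-.0305,.004])),s["grip_width"]*87,s["ft_force"],s["torque"])
E
```

```text
[ 0.44538216 -0.12371145  0.09663506] [-0.1625269   2.96205429 -0.93479036] [-0.0011 -0.0003  0.0042 -0.0004  0.004   0.0084] 7.504695511747391 [-0.02783764  1.71945391 -0.38017407] [1.06624114e+00 1.56715940e-01 6.91955308e-04]
```

```bash
cat >> h.py <<'E'
G0=(np.array([0.44538216,-0.12371145,0.09663506]),R.from_rotvec([-0.1625269,2.96205429,-0.93479036]).as_matrix()) # tool when empty tray seated
def rigid(T): # tool pose that puts the held empty tray at T
    Q=T[0]@RT[0].T; return T[1]+Q@(G0[0]-RT[1]),Q@G0[1]
def mix(A,B,f): 
    d=R.from_matrix(A[0].T@B[0]).as_rotvec(); return A[0]@R.from_rotvec(f*d).as_matrix(),(1-f)*A[1]+f*B[1]
def sh(T,v): return T[0],T[1]+T[0]@np.asarray(v)
E
python3 - <<'E'
from h import *
p,Rm=G0
A=sh(RT,[0,.08,.02]); B=sh(CAP,[0,.03,-.09]); M=mix(A,B,.5); M=(M[0],M[1]+[0,0,.10])
print("A",row(p,Rm,*rigid(A)))
M1=mix(A,M,.5)
pa=rigid(A)
for n,T in(("A.5M",M1),("M",M),("M.5B",mix(M,B,.5)),("B",B)): print(n,row(*pa,*rigid(T)),rigid(T)[0].round(3),"from M",row(*rigid(M),*rigid(T)))
E
```

```text
A [-0.0005 -0.0668 -0.2666  0.     -0.      0.    ]
A.5M [-0.0319  0.124  -0.3287 -0.2914 -0.0026  0.0225] [ 0.443 -0.007  0.233] from M [ 0.0225 -0.2897  0.1891  0.2914  0.0026 -0.0225]
M [-0.0631  0.2518 -0.6495 -0.5828 -0.0051  0.0451] [0.443 0.08  0.29 ] from M [0. 0. 0. 0. 0. 0.]
M.5B [-0.0945  0.5769 -0.691  -0.8742 -0.0077  0.0676] [0.442 0.168 0.244] from M [-0.0161  0.2912  0.1528 -0.2914 -0.0026  0.0225]
B [-0.1256  0.9096 -0.7282 -1.1655 -0.0102  0.0901] [0.442 0.257 0.196] from M [-0.0315  0.5861  0.3134 -0.5828 -0.0051  0.0451]
```

Call:
jog_arm(moves=[0, -0.005, -0.02, 0, 0, 0, -1, 0, -0.01, -0.06, 0, 0, 0, -1, 0, -0.02, -0.11, 0, 0, 0, -1, 0, -0.04, -0.16, 0, 0, 0, -1, 0, -0.055, -0.21, 0, 0, 0, -1, 0, -0.067, -0.267, 0, 0, 0, -1, 0, -0.067, -0.267, 0, 0, 0, -1, 0, -0.067, -0.267, 0, 0, 0, -1])

```text
time: 9.55
position: [0.442, -0.0947, 0.1735]
tool_rot: [-0.162, 2.963, -0.935]
ft_force: [-0.3, 0.2, -1.0]
grip_width: 0.089
grip_force: 30.0
```

Call:
jog_arm(moves=[-0.008, 0.03, -0.1, -0.07, 0, 0.005, -1, -0.016, 0.06, -0.2, -0.14, 0, 0.011, -1, -0.025, 0.095, -0.3, -0.22, -0.001, 0.017, -1, -0.032, 0.13, -0.4, -0.3, -0.002, 0.0225, -1, -0.043, 0.165, -0.5, -0.38, -0.003, 0.03, -1, -0.053, 0.21, -0.59, -0.48, -0.004, 0.038, -1, -0.063, 0.252, -0.65, -0.583, -0.005, 0.045, -1, -0.063, 0.252, -0.65, -0.583, -0.005, 0.045, -1])

```text
time: 10.55
position: [0.4426, 0.0786, 0.29]
tool_rot: [-0.099, 3.123, -0.002]
ft_force: [-0.4, -0.3, -0.9]
grip_width: 0.091
grip_force: 30.0
```

```bash
python3 - <<'E'
from h import *
p,Rm,s=cur(); print(p,s["joint_positions"].round(2),s["grip_width"]*87,s["grip_force"],s["ft_force"])
B=sh(CAP,[0,.03,-.09]);print(row(p,Rm,*rigid(B)))
E
```

```text
[0.44261211 0.07861193 0.28995323] [-0.74 -0.19  0.43  1.78  0.08  1.52  1.32] 7.9045968702249 29.996900260448456 [-0.42851736 -0.30559598 -0.86316863]
[-0.03    0.5925  0.3131 -0.584  -0.0045  0.0422]
```

Call:
jog_arm(moves=[-0.004, 0.08, 0.0, -0.08, 0, 0.006, -1, -0.008, 0.16, 0.02, -0.16, -0.001, 0.012, -1, -0.012, 0.24, 0.05, -0.24, -0.002, 0.018, -1, -0.016, 0.32, 0.1, -0.33, -0.003, 0.024, -1, -0.02, 0.41, 0.15, -0.42, -0.004, 0.031, -1, -0.025, 0.5, 0.22, -0.5, -0.004, 0.037, -1, -0.03, 0.59, 0.313, -0.584, -0.005, 0.042, -1, -0.03, 0.59, 0.313, -0.584, -0.005, 0.042, -1])

```text
time: 11.55
position: [0.4372, 0.2566, 0.1909]
tool_rot: [0.038, -2.991, -0.934]
ft_force: [-0.4, -0.1, -1.7]
grip_width: 0.09
grip_force: 30.0
```

```bash
python3 - <<'E'
from h import *
from bench import ctrl
p,Rm,s=cur(); print(p,s["joint_positions"].round(2),s["grip_width"]*87,s["grip_force"],s["ft_force"])
B=sh(CAP,[0,.03,-.09]);print("toB",row(p,Rm,*rigid(B)))
# actual tray pose implied by tool
Q=Rm@G0[1].T; T=(Q@RT[0],p+Q@(RT[1]-G0[0]))
im=[]
for n,(x,y,w,h) in dict(top=(150,150,140,105),scene=(170,110,140,105)).items():
    i=cv2.resize(np.ascontiguousarray(ctrl.get_image(n)["pixels"][y:y+h,x:x+w,::-1]),None,fx=2.8*2,fy=2.8*2,interpolation=cv2.INTER_CUBIC)
    i=cv2.resize(i,(560,420))
    for c in [(-.103,.053,0),(.103,.053,0),(-.103,-.053,0),(.103,-.053,0),(-.103,.053,.024),(.103,.053,.024),(.03,.081,0),(-.03,.081,0)]:
        uv=(proj(n,T[1]+T[0]@np.array(c))-[x,y]+.5)*4; cv2.circle(i,tuple(int(v) for v in uv),3,(0,0,255),-1)
    for c in [(-.103,.053,0),(.103,.053,0),(.03,.081,0),(-.03,.081,0),(-.103,-.053,.024),(.103,-.053,.024)]:
        uv=(proj(n,LT[1]+LT[0]@np.array(c))-[x,y]+.5)*4; cv2.circle(i,tuple(int(v) for v in uv),3,(0,255,0),-1)
    im.append(i)
cv2.imwrite("pics/p4.png",cv2.resize(np.vstack(im),(400*1,600)))
cv2.imwrite("pics/p4.png",cv2.resize(np.hstack(im),(800,300)) if 0 else cv2.resize(np.hstack(im),(800,300)))
E
```

```text
[0.43723183 0.25657899 0.19089454] [-0.78 -0.11  0.62  2.05 -0.59  1.17  1.67] 7.846692217951628 29.999147951602936 [-0.39860954 -0.08343017 -1.71972148]
toB [-0.0157  0.0089 -0.014  -0.0048 -0.0095 -0.0008]
```

View pics/p4.png

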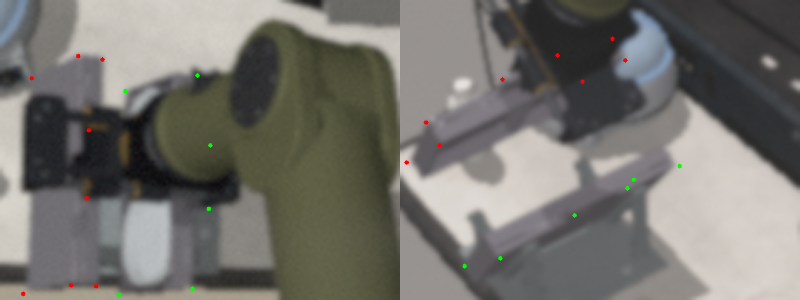

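The picture shows the held tray parallel to the loaded one and about 90 mm out, tab up. It's within a few mm of the predicted (red) corners: top view (101,58), scene view (430,130). I'll close in.

```bash
python3 - <<'E'
from h import *
p,Rm,s=cur(); print(p,np.abs(s["qd"]).max())
for v in([0,.03,-.09],[0,.02,-.05],[0,.012,-.015]): print(row(p,Rm,*rigid(sh(CAP,v))))
E
```

```text
[0.44072333 0.25702265 0.19557521] 0.037073691676830084
[-0.0041 -0.0009 -0.0018 -0.0019 -0.0027  0.0027]
[-0.0025 -0.1342  0.0319 -0.0019 -0.0027  0.0027]
[-0.0011 -0.2508  0.0588 -0.0019 -0.0027  0.0027]
```

Call:
jog_arm(moves=[0, -0.04, 0.01, 0, 0, 0, -1, 0, -0.08, 0.02, 0, 0, 0, -1, 0, -0.12, 0.03, 0, 0, 0, -1, 0, -0.16, 0.04, 0, 0, 0, -1, 0, -0.2, 0.05, 0, 0, 0, -1, 0, -0.23, 0.055, 0, 0, 0, -1, 0, -0.25, 0.06, 0, 0, 0, -1, 0, -0.25, 0.06, 0, 0, 0, -1])

```text
time: 12.65
position: [0.4429, 0.2063, 0.138]
tool_rot: [-0.038, 2.995, 0.945]
ft_force: [-0.7, 0.7, -2.1]
grip_width: 0.089
grip_force: 30.0
```

```bash
python3 - <<'E'
from h import *
from bench import ctrl
im=[]
for n,(x,y,w,h) in dict(top=(160,170,100,100),scene=(180,130,100,100)).items():
    i=np.ascontiguousarray(ctrl.get_image(n)["pixels"][y:y+h,x:x+w,::-1])
    im.append(cv2.resize(i,(400,400),interpolation=cv2.INTER_CUBIC))
cv2.imwrite("pics/p5.png",np.hstack(im))
p,Rm,s=cur(); print(p,s["ft_force"],s["torque"],np.abs(s["qd"]).max())
for v in([0,.012,-.015],[0,.003,-.003],[0,0,0]): print(row(p,Rm,*rigid(sh(CAP,v))))
E
```

```text
[0.44302455 0.20682412 0.13855272] [ 0.04889319  0.3378339  -1.60998423] [-8.33882956e-01  4.51887721e-04 -2.53906698e-02] 0.0035130933396056076
[ 0.001  -0.0047 -0.0015  0.0014 -0.0011  0.0028]
[ 0.0016 -0.0447  0.0285  0.0014 -0.0011  0.0028]
[ 0.0017 -0.0547  0.0385  0.0014 -0.0011  0.0028]
```

View pics/p5.png

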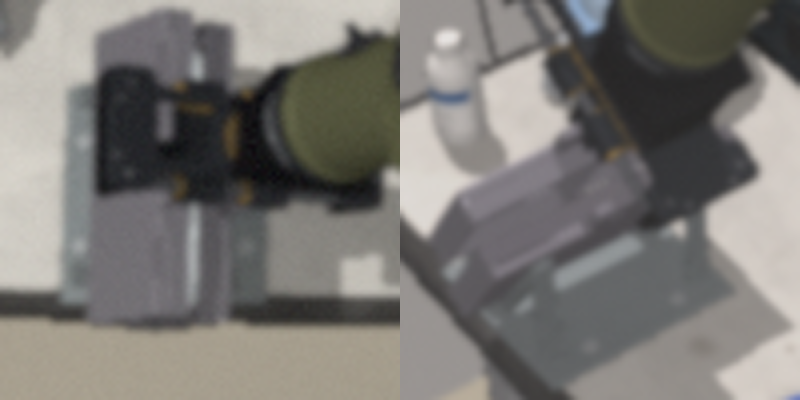

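The picture shows the cap parallel to the loaded tray with a narrow gap, and the ends aligned within 1–2 mm. I'll close the gap gently and watch the force.

Call:
jog_arm(moves=[0.001, -0.01, 0.005, 0, 0, 0.002, -1, 0.001, -0.02, 0.01, 0, 0, 0.002, -1, 0.001, -0.027, 0.015, 0, 0, 0.002, -1, 0.001, -0.034, 0.02, 0, 0, 0.002, -1, 0.001, -0.04, 0.024, 0, 0, 0.002, -1, 0.001, -0.045, 0.028, 0, 0, 0.002, -1, 0.001, -0.045, 0.028, 0, 0, 0.002, -1, 0.001, -0.045, 0.028, 0, 0, 0.002, -1])

```text
time: 13.75
position: [0.4429, 0.2004, 0.1237]
tool_rot: [-0.036, 2.995, 0.946]
ft_force: [-0.6, 0.4, -1.2]
grip_width: 0.094
grip_force: 30.0
```

```bash
python3 - <<'E'
from h import *
p,Rm,s=cur(); print(p,Rm.T@s["ft_force"],s["ft_force"],s["torque"],np.abs(s["qd"]).max())
for v in([0,.003,-.003],[0,0,0]): print(row(p,Rm,*rigid(sh(CAP,v))))
E
```

```text
[0.44289614 0.20039752 0.12374211] [ 0.64268034 -0.37307062  1.2551672 ] [-0.64176919  0.40137809 -1.24687303] [-0.81976127  0.00844141  0.05105077] 0.0028900289622523926
[ 0.0002  0.0012  0.0004  0.0012 -0.0012  0.0007]
[ 0.0003 -0.0089  0.0104  0.0012 -0.0012  0.0007]
```

Call:
jog_arm(moves=[0, -0.003, 0, 0, 0, 0, -1, 0, -0.006, 0, 0, 0, 0, -1, 0, -0.009, 0.003, 0, 0, 0, -1, 0, -0.009, 0.006, 0, 0, 0, -1, 0, -0.009, 0.01, 0, 0, 0, -1, 0, -0.009, 0.01, 0, 0, 0, -1, 0, -0.009, 0.01, 0, 0, 0, -1, 0, -0.009, 0.01, 0, 0, 0, -1])

```text
time: 14.75
position: [0.4434, 0.2011, 0.121]
tool_rot: [-0.037, 2.993, 0.949]
ft_force: [-0.2, 4.6, 5.3]
grip_width: 0.092
grip_force: 30.1
```

```bash
python3 - <<'E'
from h import *
p,Rm,s=cur(); print(p,Rm.T@s["ft_force"],Rm.T@s["torque"],s["grip_width"]*87)
print(row(p,Rm,*rigid(CAP)))
E
```

```text
[0.4434135  0.20112764 0.1209554 ] [ 0.05901751  6.84374779 -1.71989419] [-1.00308463  0.02429501  0.2879045 ] 7.990277041009027
[ 0.002  -0.0055  0.0014  0.0036 -0.0005  0.0013]
```

Call:
jog_arm(moves=[0, 0.003, 0, 0, 0, 0, -1, 0, 0.003, 0.002, 0, 0, 0, -1, 0, 0.003, 0.004, 0, 0, 0, -1, 0, 0.003, 0.006, 0, 0, 0, -1, 0, 0.003, 0.007, 0, 0, 0, -1, 0, 0.003, 0.007, 0, 0, 0, -1, 0, 0.003, 0.007, 0, 0, 0, -1, 0, 0.003, 0.007, 0, 0, 0, -1])

```text
time: 15.75
position: [0.4433, 0.2022, 0.1194]
tool_rot: [-0.036, 2.993, 0.948]
ft_force: [-0.2, 3.6, 7.1]
grip_width: 0.092
grip_force: 30.1
```

```bash
python3 - <<'E'
from h import *
p,Rm,s=cur(); print(p,Rm.T@s["ft_force"],Rm.T@s["torque"],s["grip_width"]*87)
print(row(p,Rm,*rigid(CAP)))
E
```

```text
[0.44326891 0.20221638 0.11935623] [ 0.01660721  7.05227678 -3.71993495] [-0.87006508  0.13599089  0.30305762] 8.000990894909169
[ 0.0016 -0.0054 -0.0051  0.0025 -0.0006  0.0008]
```

Call:
jog_arm(moves=[0, 0, 0, 0, 0, 0, -0.75, 0, 0, 0, 0, 0, 0, -0.65, 0, 0, 0, 0, 0, 0, -0.55, 0, 0, 0, 0, 0, 0, -0.55, 0, 0, 0, 0, 0, 0, -0.55, 0, 0, 0, 0, 0, 0, -0.55, 0, 0, 0, 0, 0, 0, -0.55, 0, 0, 0, 0, 0, 0, -0.55])

```text
time: 16.75
position: [0.4429, 0.2018, 0.1185]
tool_rot: [-0.036, 2.995, 0.946]
ft_force: [-0.1, 0.1, 0.2]
grip_width: 0.222
grip_force: 0.0
```

```bash
python3 - <<'E'
from h import *
p,Rm,s=cur(); print(p,Rm.T@s["ft_force"],Rm.T@s["torque"],s["grip_width"]*87)
print(row(p,Rm,*rigid(CAP)),row(p,Rm,*rigid(sh(CAP,[0,.15,0]))))
E
```

```text
[0.44290037 0.20178553 0.11849874] [ 0.13372522  0.21634733 -0.10490847] [0.64164233 0.02604219 0.04770552] 19.32701212979693
[ 0.0003 -0.0026 -0.0066  0.0011 -0.0012  0.0006] [-0.0012 -0.0023 -0.5066  0.0011 -0.0012  0.0006]
```

Released with no residual force. Now I'll back off, open wide and centre on the pair.

Call:
jog_arm(moves=[0, 0, -0.03, 0, 0, 0, -0.55, 0, 0, -0.08, 0, 0, 0, -0.55, 0, 0, -0.14, 0, 0, 0, -0.55, 0, 0, -0.2, 0, 0, 0, -0.55, 0, -0.02, -0.22, 0, 0, 0, 0, 0, -0.067, -0.22, 0, 0, 0, 1, 0, -0.067, -0.22, 0, 0, 0, 1, 0, -0.067, -0.22, 0, 0, 0, 1])

```text
time: 17.75
position: [0.4436, 0.1477, 0.161]
tool_rot: [-0.036, 2.995, 0.946]
ft_force: [-0.1, 0.1, 0.2]
grip_width: 0.593
grip_force: 0.0
```

```bash
python3 - <<'E'
from h import *
from bench import ctrl
p,Rm,s=cur(); print(s["time"],p,Rm.T@s["ft_force"],s["grip_width"]*87)
q=rigid(sh(CAP,[0,0,.02])); print("pairgrip shift (tip y55)",row(p,Rm,*q))
im=[]
for n,(x,y,w,h) in dict(top=(160,170,100,100),scene=(180,130,100,100)).items():
    i=np.ascontiguousarray(ctrl.get_image(n)["pixels"][y:y+h,x:x+w,::-1])
    im.append(cv2.resize(i,(400,400),interpolation=cv2.INTER_CUBIC))
cv2.imwrite("pics/p6.png",np.hstack(im))
i=ctrl.get_image("scene")["pixels"]
print(tips())
# loaded/cap tab edges predicted in scene vs fingers
E
```

```text
17.75 [0.44357588 0.14774423 0.16095349] [ 0.06891566  0.15418395 -0.09226662] 51.59228854994045
pairgrip shift (tip y55) [ 2.000e-04 -3.100e-03  2.126e-01  1.300e-03 -1.700e-03  4.000e-04]
[(1, 0.004, 0.022), (1, 0.008, 0.013), (1, 0.012, 0.01), (-1, 0.004, -0.022), (-1, 0.008, 0.01), (-1, 0.012, 0.016)]
```

Call:
jog_arm(moves=[0, -0.003, 0, 0, 0, 0, 1, 0, -0.003, 0, 0, 0, 0, 1, 0, -0.003, 0, 0, 0, 0, 1, 0, -0.003, 0.04, 0, 0, 0, 1, 0, -0.003, 0.08, 0, 0, 0, 1, 0, -0.003, 0.12, 0, 0, 0, 1, 0, -0.003, 0.16, 0, 0, 0, 1, 0, -0.003, 0.16, 0, 0, 0, 1])

```text
time: 18.95
position: [0.4425, 0.1749, 0.12]
tool_rot: [0.037, -2.995, -0.944]
ft_force: [0.7, 0.5, 0.2]
grip_width: 0.999
grip_force: 0.0
```

Call:
jog_arm(moves=[0, 0, 0.03, 0, 0, 0, 1, 0, 0, 0.06, 0, 0, 0, 1, 0, 0, 0.09, 0, 0, 0, 1, 0, 0, 0.12, 0, 0, 0, 1, 0, 0, 0.15, 0, 0, 0, 1, 0, 0, 0.15, 0, 0, 0, 1, 0, 0, 0.15, 0, 0, 0, 1, 0, 0, 0.15, 0, 0, 0, 1])

```text
time: 19.95
position: [0.4435, 0.2, 0.0847]
tool_rot: [-0.036, 2.994, 0.946]
ft_force: [0.7, 0.5, -0.6]
grip_width: 1.002
grip_force: 0.0
```

```bash
python3 - <<'E'
from h import *
p,Rm,s=cur(); print(s["time"],p,Rm.T@s["ft_force"],s["grip_width"]*87,s["joint_positions"].round(2))
print(row(p,Rm,*rigid(sh(CAP,[0,-.03,.02]))))
E
```

```text
19.95 [0.44354757 0.19996986 0.08465318] [-0.67985707  0.10179192  0.76767471] 87.15463713202836 [-0.71  0.07  0.74  2.16 -0.75  1.11  2.04]
[ 0.0023  0.0004  0.0045  0.0013 -0.0005  0.0006]
```

Call:
jog_arm(moves=[0, 0, 0, 0, 0, 0, 0.6, 0, 0, 0, 0, 0, 0, 0.4, 0, 0, 0, 0, 0, 0, 0.2, 0, 0, 0, 0, 0, 0, 0, 0, 0, 0, 0, 0, 0, -0.3, 0, 0, 0, 0, 0, 0, -1, 0, 0, 0, 0, 0, 0, -1, 0, 0, 0, 0, 0, 0, -1], newtons=50)

```text
time: 20.95
position: [0.4432, 0.2017, 0.0855]
tool_rot: [-0.037, 2.994, 0.95]
ft_force: [-0.9, 5.6, 5.5]
grip_width: 0.543
grip_force: 50.0
```

```bash
python3 - <<'E'
from h import *
p,Rm,s=cur(); print(s["time"],p,s["tool_rot"],Rm.T@s["ft_force"],Rm.T@s["torque"],s["grip_width"]*87,s["grip_force"])
print(row(p,Rm,*rigid(sh(CAP,[0,-.03,.02]))))
E
```

```text
20.95 [0.44317874 0.20172649 0.08550844] [-0.03688522  2.99351484  0.95033266] [ 0.69499862  7.77981777 -1.22291886] [-1.05267148  0.12754345  0.38305538] 47.21325330888884 49.99208855442703
[ 0.0013 -0.006   0.0034  0.0041 -0.0015  0.0009]
```

The pair is gripped at 47 mm, so the trays are rim to rim. Next come the lift, swing and turn.

```bash
cat >> h.py <<'E'
D=[0,-.03,.02]   # pair grip relative to tab grip, in the empty tray's frame
def pair(T): return rigid(sh(T,D))
E
python3 - <<'E'
from h import *
p,Rm,s=cur()
A=sh(RT,[0,.09,.01]); U=sh(CAP,[0,.09,-.006]); M=mix(A,U,.5); M=(M[0],M[1]+[0,0,.08])
print("U",row(p,Rm,*pair(U)))
for f in(.5,1): print("M",f,row(*pair(U),*pair(mix(U,M,f))))
for f in(.5,1): print("A",f,row(*pair(M),*pair(mix(M,A,f))))
print(pair(U)[0],pair(M)[0],pair(A)[0])
E
```

```text
U [ 0.0003  0.0151 -0.2965  0.0041 -0.0015  0.0009]
M 0.5 [ 0.0025 -0.1154 -0.2433  0.2914  0.0026 -0.0225]
M 1 [ 0.005  -0.2236 -0.4849  0.5828  0.0051 -0.0451]
A 0.5 [ 0.0163 -0.2192  0.1299  0.2914  0.0026 -0.0225]
A 1 [ 0.0326 -0.4312  0.2615  0.5828  0.0051 -0.0451]
[0.44356669 0.15412851 0.1607905 ] [0.44421458 0.01576737 0.24153627] [ 0.44440485 -0.11392008  0.16299148]
```

Call:
jog_arm(moves=[0, 0.006, -0.02, 0, 0, 0, -1, 0, 0.01, -0.06, 0, 0, 0, -1, 0, 0.014, -0.1, 0, 0, 0, -1, 0, 0.014, -0.15, 0, 0, 0, -1, 0, 0.014, -0.2, 0, 0, 0, -1, 0, 0.014, -0.25, 0, 0, 0, -1, 0, 0.014, -0.3, 0, 0, 0, -1, 0, 0.014, -0.3, 0, 0, 0, -1])

```text
time: 21.95
position: [0.4448, 0.151, 0.1617]
tool_rot: [-0.035, 2.992, 0.945]
ft_force: [-0.6, 0.2, -2.9]
grip_width: 0.549
grip_force: 49.9
```

```bash
python3 - <<'E'
from h import *
p,Rm,s=cur(); print(s["time"],p,s["ft_force"],Rm.T@s["torque"],s["grip_width"]*87,s["grip_force"],s["joint_positions"].round(2))
A=sh(RT,[0,.09,.01]); U=sh(CAP,[0,.09,-.006]); M=mix(A,U,.5); M=(M[0],M[1]+[0,0,.08])
for f in(0,.5,1): print("M",f,row(p,Rm,*pair(mix(U,M,f))))
E
```

```text
21.95 [0.44480882 0.15101505 0.16169692] [-0.59282526  0.24660225 -2.8546131 ] [1.07981752 0.01815669 0.01844678] 47.754893492819015 49.939513388089836 [-0.67 -0.06  0.78  2.07 -0.6   1.25  1.93]
M 0 [0.004  0.0068 0.0084 0.0015 0.0016 0.0008]
M 0.5 [ 0.0061 -0.1082 -0.235   0.2929  0.0042 -0.022 ]
M 1 [ 0.0084 -0.2159 -0.4768  0.5842  0.0069 -0.0448]
```

Call:
jog_arm(moves=[0, -0.01, -0.05, 0.05, 0, -0.004, -1, 0, -0.04, -0.11, 0.12, 0, -0.01, -1, 0.001, -0.07, -0.17, 0.2, 0.001, -0.015, -1, 0.002, -0.1, -0.235, 0.28, 0.002, -0.022, -1, 0.003, -0.135, -0.3, 0.36, 0.003, -0.03, -1, 0.004, -0.17, -0.37, 0.44, 0.004, -0.036, -1, 0.005, -0.2, -0.43, 0.52, 0.005, -0.041, -1, 0.005, -0.22, -0.48, 0.583, 0.005, -0.045, -1])

```text
time: 22.95
position: [0.4439, 0.0155, 0.2404]
tool_rot: [-0.107, 3.124, -0.0]
ft_force: [0.1, -0.2, -3.1]
grip_width: 0.551
grip_force: 49.9
```

Call:
jog_arm(moves=[0.001, -0.03, 0.01, 0.05, 0, -0.004, -1, 0.004, -0.08, 0.04, 0.12, 0, -0.01, -1, 0.008, -0.14, 0.07, 0.2, 0.001, -0.015, -1, 0.014, -0.21, 0.12, 0.28, 0.002, -0.022, -1, 0.019, -0.27, 0.16, 0.36, 0.003, -0.03, -1, 0.024, -0.33, 0.2, 0.44, 0.004, -0.036, -1, 0.028, -0.38, 0.23, 0.52, 0.005, -0.041, -1, 0.033, -0.43, 0.26, 0.583, 0.005, -0.045, -1])

```text
time: 23.95
position: [0.4439, -0.1132, 0.1608]
tool_rot: [-0.166, 2.964, -0.934]
ft_force: [0.9, -0.2, -2.3]
grip_width: 0.549
grip_force: 49.9
```

Call:
jog_arm(moves=[0, 0, 0, 0, 0, 0, -1, 0, 0, 0, 0, 0, 0, -1, 0, 0, 0, 0, 0, 0, -1, 0, 0, 0, 0, 0, 0, -1, 0, 0, 0, 0, 0, 0, -1, 0, 0, 0, 0, 0, 0, -1, 0, 0, 0, 0, 0, 0, -1, 0, 0, 0, 0, 0, 0, -1])

```text
time: 24.95
position: [0.4446, -0.1141, 0.1622]
tool_rot: [-0.164, 2.962, -0.934]
ft_force: [-0.6, -0.4, -3.4]
grip_width: 0.549
grip_force: 49.9
```

```bash
python3 - <<'E'
from h import *
p,Rm,s=cur(); print(s["time"],p,s["ft_force"],Rm.T@s["torque"],s["grip_width"]*87,s["grip_force"],s["joint_positions"].round(2))
for v in([0,.09,.01],[0,.01,.007],[0,.003,.007],[0,.003,.001],[0,0,0]): print(v,row(p,Rm,*pair(sh(RT,v))))
E
```

```text
24.95 [ 0.444636   -0.11409924  0.1622035 ] [-0.64550261 -0.43280602 -3.36434413] [-1.16360682 -0.03862744 -0.01864124] 47.74382223498252 49.93905535899103 [-0.69 -0.07  0.35  2.09  0.64  1.33  1.12]
[0, 0.09, 0.01] [ 0.0007 -0.0009 -0.0025  0.0008  0.0003  0.001 ]
[0, 0.01, 0.007] [0.0018 0.009  0.2641 0.0008 0.0003 0.001 ]
[0, 0.003, 0.007] [0.0019 0.009  0.2875 0.0008 0.0003 0.001 ]
[0, 0.003, 0.001] [0.0017 0.029  0.2875 0.0008 0.0003 0.001 ]
[0, 0, 0] [0.0017 0.0323 0.2975 0.0008 0.0003 0.001 ]
```

Turned over and level with plan. Lowering into the right rest.

Call:
jog_arm(moves=[0, 0, 0.04, 0, 0, 0, -1, 0, 0.003, 0.08, 0, 0, 0, -1, 0.001, 0.006, 0.12, 0, 0, 0, -1, 0.002, 0.009, 0.16, 0, 0, 0, -1, 0.002, 0.009, 0.2, 0, 0, 0, -1, 0.002, 0.009, 0.23, 0, 0, 0, -1, 0.002, 0.009, 0.264, 0, 0, 0, -1, 0.002, 0.009, 0.264, 0, 0, 0, -1])

```text
time: 25.95
position: [0.4481, -0.1578, 0.0952]
tool_rot: [-0.164, 2.964, -0.935]
ft_force: [-0.5, 0.5, -3.8]
grip_width: 0.547
grip_force: 49.9
```

```bash
python3 - <<'E'
from h import *
p,Rm,s=cur(); print(s["time"],p,Rm.T@s["ft_force"],Rm.T@s["torque"],s["grip_width"]*87)
for v in([0,.01,.007],[0,.003,.001],[0,0,0]): print(v,row(p,Rm,*pair(sh(RT,v))))
E
```

```text
25.95 [ 0.44805451 -0.15778011  0.09523329] [0.37793269 2.65706338 2.79479964] [-1.17504978  0.03211448  0.05167772] 47.59038824845551
[0, 0.01, 0.007] [-0.0024  0.0006 -0.0025  0.0003 -0.0012  0.001 ]
[0, 0.003, 0.001] [-0.0026  0.0206  0.0209  0.0003 -0.0012  0.001 ]
[0, 0, 0] [-0.0026  0.0239  0.0309  0.0003 -0.0012  0.001 ]
```

Call:
jog_arm(moves=[-0.002, 0.005, 0.005, 0, 0, 0, -1, -0.002, 0.01, 0.01, 0, 0, 0, -1, -0.002, 0.014, 0.015, 0, 0, 0, -1, -0.002, 0.018, 0.02, 0, 0, 0, -1, -0.002, 0.02, 0.023, 0, 0, 0, -1, -0.002, 0.02, 0.026, 0, 0, 0, -1, -0.002, 0.02, 0.026, 0, 0, 0, -1, -0.002, 0.02, 0.026, 0, 0, 0, -1])

```text
time: 26.95
position: [0.4491, -0.156, 0.0867]
tool_rot: [-0.164, 2.963, -0.934]
ft_force: [-5.8, 4.9, 6.4]
grip_width: 0.547
grip_force: 49.9
```

```bash
python3 - <<'E'
from h import *
p,Rm,s=cur(); print(s["time"],p,Rm.T@s["ft_force"],Rm.T@s["torque"],s["grip_width"]*87)
for v in([0,0,0],): print(v,row(p,Rm,*pair(sh(RT,v))))
E
```

```text
26.95 [ 0.44906124 -0.15600121  0.08672998] [ 5.22853641  0.84452467 -8.35051491] [-0.9288679   0.84903988  0.06491534] 47.58643287956923
[0, 0, 0] [ 0.0015  0.0031  0.0108  0.0006 -0.      0.0011]
```

The ledge contact is about 11 N. I'll ease the pair onto the rails and release it slowly.

Call:
jog_arm(moves=[0.003, 0.002, 0, 0, 0, 0, -1, 0.003, 0.004, 0, 0, 0, 0, -1, 0.003, 0.004, 0, 0, 0, 0, -1, 0.003, 0.004, 0, 0, 0, 0, 0.15, 0.003, 0.004, 0, 0, 0, 0, 0.2, 0.003, 0.004, 0, 0, 0, 0, 0.3, 0.003, 0.004, 0, 0, 0, 0, 0.4, 0.003, 0.004, 0, 0, 0, 0, 0.5])

```text
time: 27.95
position: [0.4482, -0.1558, 0.0852]
tool_rot: [-0.164, 2.962, -0.934]
ft_force: [-0.2, 0.0, 1.3]
grip_width: 0.725
grip_force: 0.0
```

```bash
python3 - <<'E'
from h import *
p,Rm,s=cur(); print(s["time"],p,Rm.T@s["ft_force"],Rm.T@s["torque"],s["grip_width"]*87)
E
```

```text
27.95 [ 0.44817909 -0.15577662  0.08520102] [ 0.16499675 -0.75132819 -1.11829366] [-0.70750666  0.00974949 -0.00098279] 63.051131793873424
```

Released. Now I'll retract along the slope and clear the view.

Call:
jog_arm(moves=[0, 0, 0, 0, 0, 0, 0.9, 0, 0, 0, 0, 0, 0, 0.9, 0, 0, -0.05, 0, 0, 0, 0.9, 0, 0, -0.11, 0, 0, 0, 0.9, 0, 0, -0.18, 0, 0, 0, 0.9, 0, 0, -0.26, 0, 0, 0, 0.9, 0, 0, -0.36, 0, 0, 0, 0.9, 0, 0, -0.46, 0, 0, 0, 0.9])

```text
time: 28.95
position: [0.4396, -0.076, 0.1999]
tool_rot: [-0.165, 2.962, -0.932]
ft_force: [-0.2, -0.2, -0.6]
grip_width: 0.95
grip_force: 0.0
```

Call:
jog_arm(moves=[0, 0.1, -0.15, 0, 0, 0, 0.9, 0, 0.2, -0.3, 0, 0, 0, 0.9, 0, 0.35, -0.4, 0, 0, 0, 0.9, 0, 0.5, -0.5, 0, 0, 0, 0.9, 0, 0.65, -0.6, 0, 0, 0, 0.9, 0, 0.65, -0.6, 0, 0, 0, 0.9, 0, 0.65, -0.6, 0, 0, 0, 0.9, 0, 0.65, -0.6, 0, 0, 0, 0.9])

```text
time: 29.95
position: [0.411, 0.183, 0.2346]
tool_rot: [-0.161, 2.963, -0.934]
ft_force: [0.1, 0.2, 1.0]
grip_width: 0.954
grip_force: 0.0
```

```bash
python3 - <<'E'
from h import *
from bench import ctrl
p,Rm,s=cur(); print(s["time"],p,s["ft_force"],s["joint_positions"].round(2))
im=[]
for n,(x,y,w,h) in dict(top=(240,160,140,105),scene=(240,190,140,140)).items():
    i=np.ascontiguousarray(ctrl.get_image(n)["pixels"][y:y+h,x:x+w,::-1])
    i=cv2.resize(i,None,fx=400/140,fy=400/140,interpolation=cv2.INTER_CUBIC)
    for c in [(-.103,.053,0),(.103,.053,0),(-.103,.053,.048),(.103,.053,.048),(-.103,-.053,.048),(.103,-.053,.048),(.03,.081,.048),(-.03,.081,.048),(.03,.081,0),(-.03,.081,0)]:
        uv=(proj(n,RT[1]+RT[0]@np.array(c))-[x,y]+.5)*400/140; cv2.circle(i,tuple(int(v) for v in uv),2,(0,0,255),-1)
    im.append(np.vstack([i,np.zeros((400-i.shape[0],400,3),np.uint8)]))
cv2.imwrite("pics/p7.png",np.hstack(im))
E
```

```text
29.95 [0.41102664 0.18298008 0.23455171] [0.05239938 0.21619073 0.97574772] [-0.95  0.15  0.1   1.71  0.42  1.71  0.79]
```

View pics/p7.png

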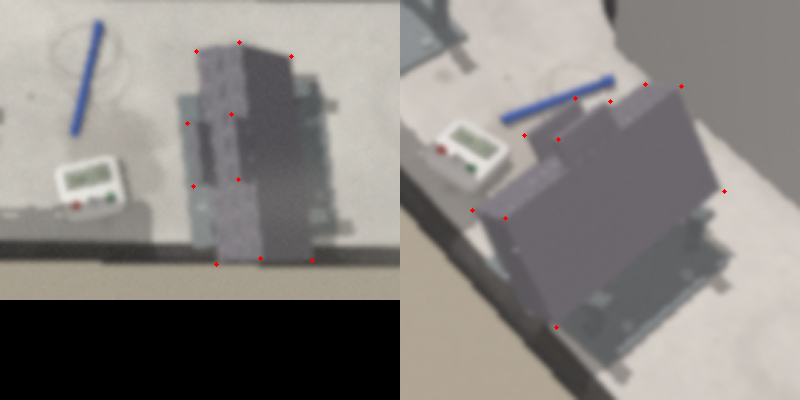

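The last picture shows the closed pair seated in the right rest. Both tabs sit together near scene pixels (555,120) and (585,135), the corners match the prediction, and the timer and marker haven't moved.

```bash
python3 -c "
from bench import ctrl
print(ctrl.close_job())"
```

```text
the job is handed in; nothing more can be done
None
```

I capped the loaded tray, turned the pair over onto the right rest with the empty tray underneath and the other tray on top as a lid, let go of it and handed the job in at about 30 s; the last camera picture showed the pair closed and seated, with the timer and marker unmoved.

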